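# Uncover the guide pin under the caliper half

## Robot

A 6-joint arm with a two-finger parallel gripper is mounted at the origin on the work surface. World frame = base frame: x ahead of the robot, y to its left, z up, the work surface at z = 0. Lengths are in m, angles in rad, forces in N, time in s.
With the tool pointing down it reaches from about 0.275 to 1 m from the base axis. Payload 8.4 kg.
Tool frame: the origin (TCP) lies midway between the tips of the shut fingers; the grasp point (between the pads) lies 19 mm behind it; x points along the fingers, z is the direction in which the jaws open and shut, and the axes are right-handed (so a half turn about x gives the same grasp; the last joint's range is limited). The gripper opens to 85 mm and grips with 20 to 120 N. Pads are 22 mm wide; open, the fingers measure 114 mm over their backs; the gripper's body (76 mm by 85 mm) begins 54 mm behind the grasp point. The pads swing forward as they close: fully open they stand 13 mm farther back than shut.
Start: joints at [1.128, 0.353, 1.633, -0, 1.155, -0.002], TCP at [0.267, 0.565, 0.231] pointing down, gripper open.
Joint ranges: [-2.63, 2.63], [-0.92, 2.1], [0.06, 2.66], [-1.3, 4.44], [0, 2.69], [-3.02, 3.02]. Speed limits (rad/s): [2.22, 2.22, 2.79, 3.14, 3.14, 3.14].

## Interface

Orientations are given as [roll, pitch, yaw] about the fixed x, y, z axes, in that order (R = Rz(yaw) Ry(pitch) Rx(roll)).
In Python, from rig import * gives the robot as it stands.
- The arm moves only by the tool servo_tool, never from a script. Its argument "targets" is a list of rows, each an object of numbers: "x", "y", "z": the shift along the tool's x, y, z in mm; "spin": the turn about the tool's x in degrees; "grip": the closure, from -1 (fully open) to 1 (shut). In form: [{"x": .., "y": .., "z": .., "spin": .., "grip": ..}, ...]. A call has 1 to 8 rows; each row is the pose to reach, as a shift and turn from the pose measured when the call began, along the tool's axes at that moment; what a row does not reach only later rows make up. A row lasts 1/8 s, in which the tool goes at most 62.5 mm and 10.7 degrees, less where a joint would pass 70% of its speed; a pose out of reach is approached as far as the arm can. A call with a gripper value outside its range is refused whole. The fingers move at their own pace and stop on an object; "newtons" is the grip in N (left out, the last holds). Time passes only in rows, so rows that repeat a pose let the fingers close. It gives the time, the measured TCP pose, the force and the opening at its end, in the units of the state.
- get_obs(): the state, without advancing time (a new reading comes with each control period).
- snapshot(name): name is "scene" or "top" or "wrist"; returns a dict with "pixels" (384x512x3 uint8, red, green, blue), "mtx" (3x3 intrinsics, pixels), "D" ([k1, k2, p1, p2, k3] as OpenCV has them; the pictures are not rectified), "origin" and "attitude" of the camera in the world. Camera axes: x right, y down, z forward; pixel columns grow to the right and rows downward; lengths in m; the calibration is good to about 2 mm. A picture is of the moment at which its call begins. There is no depth.
- close_job(): hands the job in, once; it reports no verdict.
Trained networks look in a picture, given as the dict that the camera call returned (one of the last four; its "shot" number tells which), for a name from the list of things; names that differ only in an ending like _2 or _b are one class to them, and where a whole thing is asked for, a point or a joint stands for the part that bears it (a point fixed in the world has none). Each returns a list of dicts, best first, with "conf" (0 to 1); they miss things now and then, are a little off and sometimes report something else, mostly with a low value. They report only what shows in the picture. A call takes as long as a camera call. They do not tell look-alikes from the thing itself.
- recognise(picture, query): "at" ([x, y, z] in m, in world coordinates, good to about 4 mm: the middle of the surface that is visible of it).
The state is a dict: "clock": time; "q": joint angles; "joint_vel": joint speeds; "joint_torque": joint torques, N m; "position": TCP position; "eef_rot": TCP orientation; "force": force on the tool from outside, world axes, zero at the start; "ft_torque": the same for the moment, N m; "opening": finger opening in m.
Only numpy, scipy, OpenCV 4.12 (cv2) and the standard library are available. Lean on these libraries where they do the work, as an engineer would, in place of code of your own. Each camera call takes 0.05 s, during which the arm holds its last target.

## Task

In the deep grey parts bin a bare caliper half stands over a long steel guide pin. Lift the caliper half out first and set it down gently, the same way up, in the shallow black tray; then take the pin that lay beneath it out of the bin and lay it flat on the tray floor beside the caliper half.

Things in the scene. Friction and masses are not known exactly. Their poses are not given: they have to be found in the camera images.
- bin: Fixed open grey plastic bin, 240 (x) by 300 (y) by 45 mm high, walls and floor 4 mm thick, on the left or right of the bench. Origin: centre of underside; z up. Besides the caliper half over its pin in the middle, it holds a shorter 70 mm pin near one 240 mm wall and a small black rubber boot near the other; neither is wanted.
- caliper: Loose aluminium caliper half, 0.4 kg, standing in the bin: a bridge 44 (x) by 110 mm (y). Origin: centre of underside; z up. Feet at its y ends leave an arch 66 mm wide, 22 mm high, open along x; deck from 22 to 44 mm up; on its middle a round piston housing, 50 mm diameter, 44 to 69 mm up: grip it from any side. A similar half lies on the open bench, not wanted.
- pin: Loose steel guide pin, 0.1 kg, 100 mm long, on the bin floor through the caliper half's arch, both ends sticking out. Origin: mid length, on its axis, 8 mm above the floor it lies on. x: along it, to its 14 mm long hex head; an 8 mm hex collar at the other end; both 16 mm across flats, so it rolls little. Shank 12 mm diameter. Once uncovered it has 45 mm free on either side at its middle.
- tray: Fixed shallow black plastic tray, 250 by 250 mm, walls 14 mm high, walls and floor 4 mm thick, empty, on the side of the bench opposite the bin. Origin: centre of its underside; z up.
There are look-alikes about, which are no part of the job. Leave any turquoise look-alike of the caliper alone. Leave any purple look-alike of the pin alone.

How it is judged:
On the way:
1. the caliper half stands released in the tray, the same way up, while the pin still lies in the bin (x of caliper in the frame of tray between -0.115 and 0.115 m and y of caliper in the frame of tray between -0.115 and 0.115 m and z of caliper in the frame of tray below 0.014 m and angle between caliper's own z axis and vertical below 0.2 rad and linear speed of caliper below 0.02 m/s and contact force between the fingers and caliper below 0.1 N and x of pin in the frame of bin between -0.12 and 0.12 m and y of pin in the frame of bin between -0.15 and 0.15 m and z of pin in the frame of bin below 0.03 m), for 0.2 s.
At the end, for the whole second after the job is handed in: The caliper half stands on the tray floor, the same way up (within about 11 degrees), and the pin lies flat on the tray floor (within about 11 degrees of level), the centres of both inside the tray walls, both released and at rest (x of caliper in the frame of tray between -0.115 and 0.115 m and y of caliper in the frame of tray between -0.115 and 0.115 m and z of caliper in the frame of tray below 0.014 m and angle between caliper's own z axis and vertical below 0.2 rad and linear speed of each of caliper, pin below 0.02 m/s and contact force between the fingers and caliper below 0.1 N and x of pin in the frame of tray between -0.12 and 0.12 m and y of pin in the frame of tray between -0.12 and 0.12 m and z of pin in the frame of tray below 0.02 m and angle between pin's own x axis and vertical above 1.37 rad and contact force between the fingers and pin below 0.1 N); the robot touches nothing.
It fails at once if the caliper half is dropped (falls faster than 0.7 m/s, from more than about 25 mm) (contact force between the fingers and caliper below 0.05 N and linear speed of caliper above 0.7 m/s).
It also fails if it takes over 54 s, if anything falls off the work surface, if the arm or the gripper's body presses on something with over 40 N, if the wrist force passes 120 N, or if a joint passes its speed limit or range.

## Working session

There is one attempt and no reset: what is moved stays moved. The work goes in short steps, Python scripts to look and compute and a tool call to move; the robot and the scene stay as the last step left them, time stands still between calls to the robot, and variables do not carry over. Pictures are saved under pics/ and viewed, and the job is handed in when it is done.

Besides the shell and the picture viewer there is one more tool, called after "Request:" as name(argument=value, ...), one argument or row to a line, values as JSON. servo_tool: Moves the arm, as the interface text tells. Its arguments: {"type":"object","properties":{"targets":{"type":"array","items":{"type":"object","properties":{"x":{"type":"number"},"y":{"type":"number"},"z":{"type":"number"},"spin":{"type":"number"},"grip":{"type":"number"}}}},"newtons":{"type":"number"}},"required":["targets"]}

```bash
mkdir -p pics; python3 - <<'E'
from rig import *
import cv2
o=get_obs(); print({k:o[k] for k in('clock','position','eef_rot','force','opening')})
for n in("top","scene"):
    p=snapshot(n); cv2.imwrite(f"pics/{n}1.png",p["pixels"][:,:,::-1])
    print(n,p["origin"],p["attitude"],p["mtx"],p["D"])
    for q in("bin","caliper","pin","tray"):
        print(q,[(r["conf"],r["at"]) for r in recognise(p,q)])
E
```

```text
{'clock': 0.0, 'position': array([0.26646931, 0.56481591, 0.23054755]), 'eef_rot': array([-3.13236019,  1.56937773, -2.00236498]), 'force': array([ 0.37656145,  0.83307799, -0.72636616]), 'opening': 0.08558161757263961}
top [ 0.4050058  -0.12669959  0.83801153] [-2.96017893  0.00508221 -1.5673139 ] [[374.42548284   0.         246.86350058]
 [  0.         374.42548284 192.75869131]
 [  0.           0.           1.        ]] [-0.03619824  0.          0.          0.          0.        ]
bin [(0.65, [0.5932, -0.2105, 0.0082])]
caliper [(0.94, [0.4799, -0.4709, 0.046]), (0.64, [0.5706, -0.2274, 0.0516])]
pin [(0.7, [0.6217, -0.4496, 0.0125]), (0.63, [0.539, -0.226, 0.0183])]
tray [(0.76, [0.5304, 0.2062, 0.0024])]
scene [1.01501178 0.46714785 0.67872066] [-2.30198648  0.02097074  2.46514794] [[452.7506593    0.         263.4778634 ]
 [  0.         452.7506593  186.36570285]
 [  0.           0.           1.        ]] [0.02672292 0.         0.         0.         0.        ]
bin [(0.72, [0.5984, -0.1833, 0.0057])]
caliper [(0.77, [0.4891, -0.4659, 0.0454]), (0.58, [0.5799, -0.2044, 0.0497])]
pin [(0.51, [0.599, -0.2276, 0.0204]), (0.49, [0.6291, -0.4497, 0.011])]
tray [(0.66, [0.5463, 0.2308, 0.0002])]
```

View pics/top1.png

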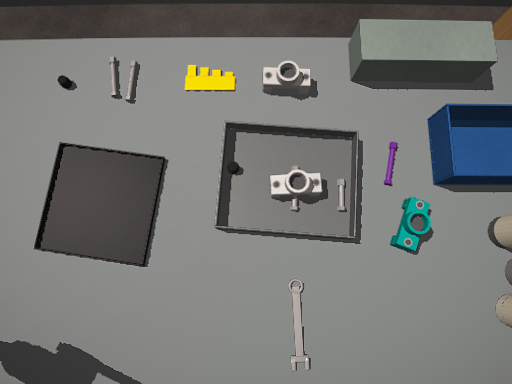

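View pics/scene1.png

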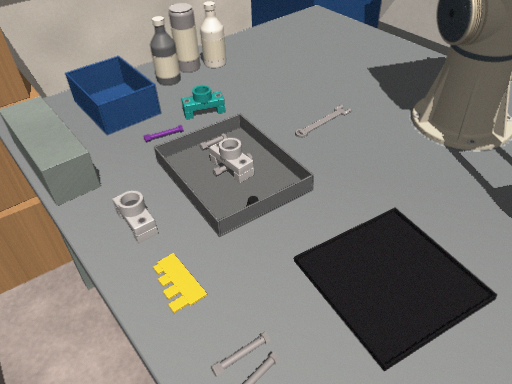

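The top view shows the bin at about (290,182), with the caliper housing at (298,182) and the pin ends at (295,170) and (295,205). The tray is at about (100,205). The unwanted look-alikes lie outside the bin. Next I'll zoom in for accurate pixel positions.

```bash
cat > h.py <<'E'
import numpy as np, cv2
from scipy.spatial.transform import Rotation as Ro
def p2w(p,uv,z):
    uv=np.array(uv,float).reshape(-1,1,2)
    n=cv2.undistortPoints(uv,p["mtx"],p["D"]).reshape(-1,2)
    R=Ro.from_euler('xyz',p["attitude"]).as_matrix()
    d=np.c_[n,np.ones(len(n))]@R.T; o=np.array(p["origin"])
    return o+d*((z-o[2])/d[:,2])[:,None]
def w2p(p,X):
    R=Ro.from_euler('xyz',p["attitude"]).as_matrix()
    c=(np.array(X,float).reshape(-1,3)-p["origin"])@R
    r,_=cv2.projectPoints(c,np.zeros(3),np.zeros(3),p["mtx"],p["D"]); return r.reshape(-1,2)
E
python3 - <<'E'
import cv2
a=cv2.imread('pics/top1.png')
cv2.imwrite('pics/top1z.png',cv2.resize(a[115:245,210:370],None,fx=5-.2,fy=4.6*4.8/4.8 if 0 else 4.6,interpolation=cv2.INTER_CUBIC))
a=cv2.imread('pics/scene1.png')
cv2.imwrite('pics/scene1z.png',cv2.resize(a[110:230,150:320],None,fx=4.6,fy=4.6,interpolation=cv2.INTER_CUBIC))
E
```

```text
(no output)
```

View pics/top1z.png

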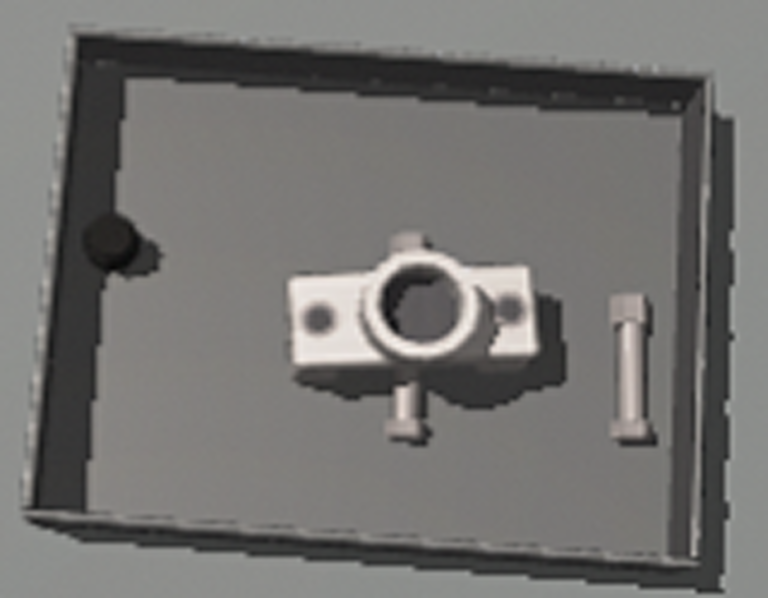

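View pics/scene1z.png

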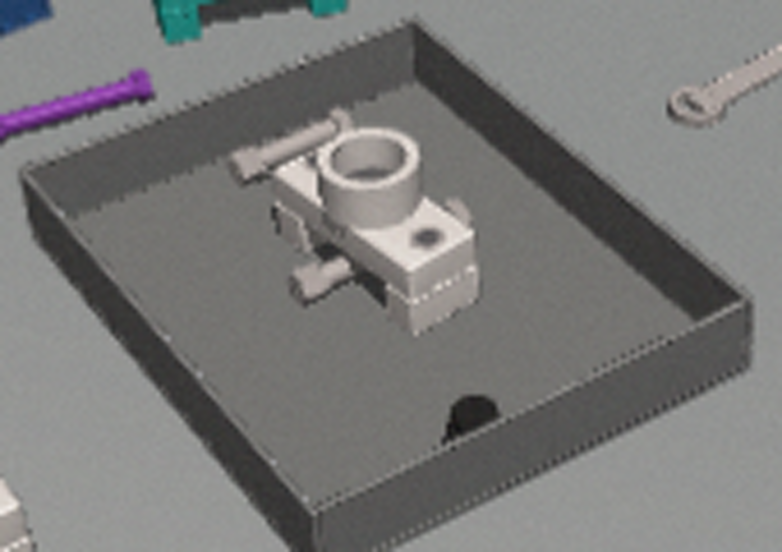

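```bash
python3 - <<'E'
from rig import *
from h import *
t=snapshot("top"); s=snapshot("scene")
f=lambda l:[(210+x/4.8,115+y/4.6) for x,y in l]
g=lambda l:[(150+x/4.6,110+y/4.6) for x,y in l]
np.set_printoptions(precision=4,suppress=True)
print("ring",p2w(t,f([(420,303)]),.073),p2w(s,g([(368,160)]),.073))
c=p2w(t,f([(288,278),(530,266),(297,367),(538,354)]),.048);print("deck",c,c.mean(0)); d=(c[0]+c[2]-c[1]-c[3]);print("cal yaw",np.degrees(np.arctan2(d[1],d[0]))-90)
c=p2w(t,f([(408,240),(405,430)]),.014);print("pin",c)
c=p2w(t,f([(78,35),(710,77),(28,515),(695,562)]),.045);print("bin",c,c.mean(0))
print("tray",p2w(t,[(61,144),(164,157),(37,248),(146,264)],.014),p2w(s,[(396,209),(494,294),(295,262),(389,356)],.014))
for n,p,q in((1,t,[(408,240),(405,430)]),):pass
w=snapshot("wrist");cv2.imwrite("pics/w1.png",w["pixels"][:,:,::-1]);print(get_obs()["clock"])
E
```

```text
ring [[ 0.5708 -0.228   0.073 ]] [[ 0.5722 -0.2244  0.073 ]]
deck [[ 0.5881 -0.1721  0.048 ]
 [ 0.5942 -0.2814  0.048 ]
 [ 0.5456 -0.1758  0.048 ]
 [ 0.5521 -0.2837  0.048 ]] [ 0.57   -0.2282  0.048 ]
cal yaw 3.3023506331191044
pin [[ 0.6154 -0.2309  0.014 ]
 [ 0.5209 -0.2276  0.014 ]]
bin [[ 0.7097 -0.0756  0.045 ]
 [ 0.6892 -0.3689  0.045 ]
 [ 0.4766 -0.0566  0.045 ]
 [ 0.4557 -0.3504  0.045 ]] [ 0.5828 -0.2129  0.045 ]
tray [[0.6701 0.3099 0.014 ]
 [0.6387 0.0676 0.014 ]
 [0.4307 0.3417 0.014 ]
 [0.3982 0.0967 0.014 ]] [[0.3966 0.1109 0.014 ]
 [0.4331 0.3482 0.014 ]
 [0.6484 0.0813 0.014 ]
 [0.6586 0.3089 0.014 ]]
0.65
```

View pics/w1.png

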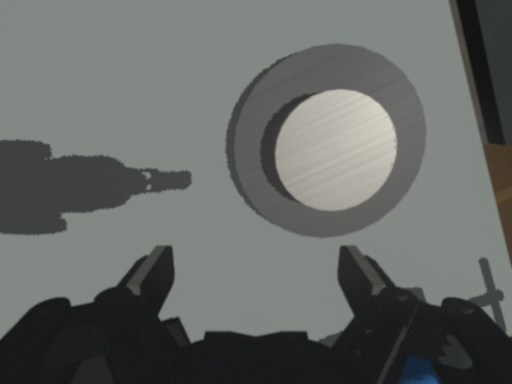

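```bash
cat >> h.py <<'E'
def go(o,pos,jaw=None):
    "pos world TCP; jaw: world yaw deg of the jaw axis; prints tool shift mm, spin options"
    R=Ro.from_euler('xyz',o["eef_rot"]).as_matrix()
    d=R.T@(np.array(pos)-o["position"])*1000
    z=R[:,2]; a=np.degrees(np.arctan2(z[1],z[0]))
    print("pos",np.round(o["position"],4),"toolx",np.round(R[:,0],3),"jaw",round(a,1),"shift",np.round(d,1),"q6",round(o["q"][5],2),"t",o["clock"])
    if jaw is not None:
        # tool x down: positive spin turns jaw by negative world yaw
        s=((a-jaw)+90)%180-90; print("spin",round(s,1),"or",round(s-180*np.sign(s),1))
E
python3 - <<'E'
from rig import *
from h import *
o=get_obs(); print(o["q"]); go(o,[.571,-.2265,.20],3)
E
```

```text
[ 1.12757203e+00  3.52994312e-01  1.63336217e+00 -8.36367185e-06
  1.15519126e+00 -2.39128321e-03]
pos [0.2667 0.5653 0.2313] toolx [ 0.  0. -1.] jaw 64.7 shift [  31.3 -613.1 -586.2] q6 -0.0 t 0.65
spin 61.7 or -118.3
```

The wrist view shows only the open fingers and an unrelated round object on the bench. Next I'll move over the caliper.

Request:
servo_tool(
  targets=[
    {"x":-10,"y":-42,"z":-40,"spin":5,"grip":-1},
    {"x":-10,"y":-84,"z":-80,"spin":12,"grip":-1},
    {"x":-10,"y":-126,"z":-120,"spin":20,"grip":-1},
    {"x":-10,"y":-168,"z":-160,"spin":28,"grip":-1},
    {"x":-10,"y":-210,"z":-200,"spin":36,"grip":-1},
    {"x":-10,"y":-252,"z":-240,"spin":44,"grip":-1},
    {"x":-10,"y":-294,"z":-280,"spin":52,"grip":-1},
    {"x":-10,"y":-336,"z":-320,"spin":61,"grip":-1},
  ],
  newtons=60,
)

```text
clock: 1.65
position: [0.4346, 0.1308, 0.2417]
eef_rot: [0.275, 1.57, 0.335]
force: [1.0, 0.4, 0.2]
opening: 0.0852
```

```bash
python3 - <<'E'
from rig import *
from h import *
o=get_obs(); go(o,[.571,-.2265,.20],3)
E
```

```text
pos [0.4346 0.1308 0.2417] toolx [ 0.001  0.    -1.   ] jaw 3.5 shift [  41.7 -364.9  114.5] q6 0.23 t 1.65
spin 0.5 or -179.5
```

Request:
servo_tool(
  targets=[
    {"x":0,"y":-56,"z":18,"spin":0,"grip":-1},
    {"x":0,"y":-112,"z":35,"spin":0,"grip":-1},
    {"x":0,"y":-168,"z":53,"spin":0,"grip":-1},
    {"x":0,"y":-224,"z":70,"spin":0,"grip":-1},
    {"x":10,"y":-280,"z":88,"spin":0,"grip":-1},
    {"x":30,"y":-335,"z":105,"spin":0.5,"grip":-1},
    {"x":42,"y":-365,"z":114.5,"spin":0.5,"grip":-1},
    {"x":42,"y":-365,"z":114.5,"spin":0.5,"grip":-1},
  ],
)

```text
clock: 2.65
position: [0.5708, -0.2285, 0.1983]
eef_rot: [2.079, 1.57, 2.129]
force: [0.7, 0.8, -0.3]
opening: 0.0854
```

```bash
python3 - <<'E'
from rig import *
from h import *
o=get_obs(); go(o,[.571,-.2265,.20],3)
p=snapshot("wrist");cv2.imwrite("pics/w2.png",p["pixels"][:,:,::-1]);print(p["origin"],p["attitude"])
print([(r["conf"],r["at"]) for r in recognise(p,"caliper")],w2p(p,[.571,-.2265,.073]))
E
```

```text
pos [ 0.5708 -0.2285  0.1983] toolx [-0.     0.001 -1.   ] jaw 2.8 shift [-1.7  2.   0.3] q6 -0.43 t 2.65
spin -0.2 or 179.8
[ 0.56804778 -0.15514126  0.34119191] [2.84755615e+00 4.32729879e-04 4.97449050e-02]
[(0.8, [0.471, -0.4503, 0.0217]), (0.68, [0.5709, -0.2218, 0.0509])] [[255.11286779 187.37119939]]
```

View pics/w2.png

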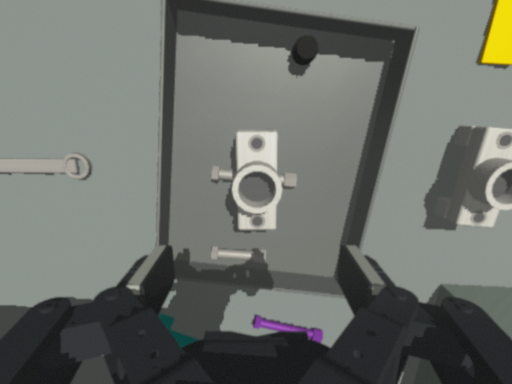

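The wrist view shows the caliper ring centre at (257,187), against a predicted (255,187), so the estimate agrees. The pin heads stick out at (215,173) and (291,180). I'll descend and grip.

Request:
servo_tool(
  targets=[
    {"x":45,"y":2,"z":1,"spin":0,"grip":-1},
    {"x":90,"y":2,"z":1,"spin":0,"grip":-1},
    {"x":130,"y":2,"z":1,"spin":0,"grip":-1},
    {"x":157,"y":2,"z":1,"spin":0,"grip":-1},
    {"x":157,"y":2,"z":1,"spin":0,"grip":-1},
    {"x":157,"y":2,"z":1,"spin":0,"grip":0},
    {"x":157,"y":2,"z":1,"spin":0,"grip":1},
    {"x":157,"y":2,"z":1,"spin":0,"grip":1},
  ],
  newtons=60,
)

```text
clock: 3.75
position: [0.5726, -0.2244, 0.0445]
eef_rot: [0.035, 1.568, 0.086]
force: [-2.8, 2.2, 7.8]
opening: 0.0483
```

```bash
python3 - <<'E'
from rig import *
from h import *
o=get_obs(); go(o,[.571,-.2265,.20],3);print(o["force"],o["opening"])
p=snapshot("wrist");cv2.imwrite("pics/w3.png",p["pixels"][:,:,::-1])
E
```

```text
pos [ 0.5726 -0.2244  0.0445] toolx [ 0.003  0.    -1.   ] jaw 2.9 shift [-155.5   -2.    -1.3] q6 -0.43 t 3.75
spin -0.1 or 179.9
[-2.82790547  2.23485668  7.83618923] 0.0482519764729604
```

View pics/w3.png

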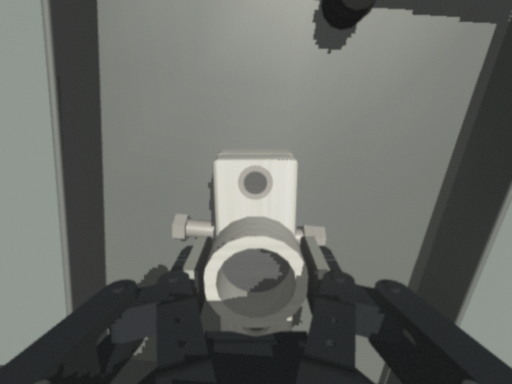

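Both fingers straddle the housing at (255,280), and the pin heads are visible either side. I'll lift slowly first.

Request:
servo_tool(
  targets=[
    {"x":0,"y":0,"z":0,"spin":0,"grip":1},
    {"x":0,"y":0,"z":0,"spin":0,"grip":1},
    {"x":-6,"y":0,"z":0,"spin":0,"grip":1},
    {"x":-14,"y":0,"z":0,"spin":0,"grip":1},
    {"x":-20,"y":0,"z":0,"spin":0,"grip":1},
    {"x":-20,"y":0,"z":0,"spin":0,"grip":1},
  ],
  newtons=70,
)

```text
clock: 4.55
position: [0.573, -0.2246, 0.0653]
eef_rot: [-0.114, 1.567, -0.062]
force: [0.6, -0.2, -3.6]
opening: 0.048
```

```bash
python3 - <<'E'
from rig import *
from h import *
o=get_obs(); print(o["force"],o["opening"],o["position"])
p=snapshot("wrist");cv2.imwrite("pics/w4.png",p["pixels"][:,:,::-1])
E
```

```text
[ 0.61610523 -0.17609989 -3.58826428] 0.047986708030774386 [ 0.5730272  -0.22459076  0.06529393]
```

View pics/w4.png

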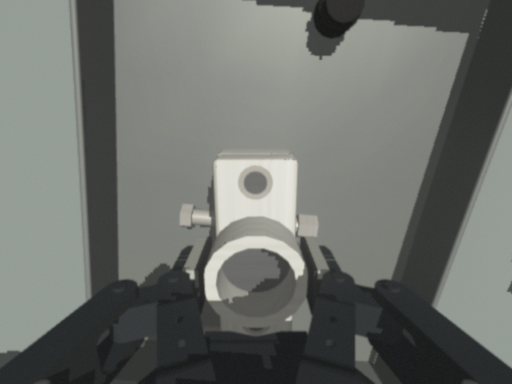

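The caliper is held: force z is −3.6 N and it hasn't shifted in the fingers. The pin stays on the bin floor, with its ends at (187,215) and (308,225). Now I'll carry it to the tray.

Request:
servo_tool(
  targets=[
    {"x":-30,"y":0,"z":0,"spin":0,"grip":1},
    {"x":-70,"y":0,"z":0,"spin":0,"grip":1},
    {"x":-100,"y":20,"z":0,"spin":0,"grip":1},
    {"x":-110,"y":55,"z":0,"spin":0,"grip":1},
    {"x":-110,"y":100,"z":0,"spin":2,"grip":1},
    {"x":-110,"y":150,"z":0,"spin":4,"grip":1},
    {"x":-110,"y":200,"z":0,"spin":6,"grip":1},
    {"x":-110,"y":250,"z":0,"spin":8,"grip":1},
  ],
)

```text
clock: 5.6
position: [0.5591, 0.0267, 0.1747]
eef_rot: [0.096, 1.568, 0.006]
force: [-0.0, -0.4, -3.6]
opening: 0.048
```

```bash
python3 - <<'E'
from rig import *
from h import *
o=get_obs(); print(o["force"],o["opening"]);go(o,[.5935,.200,.17],-7.4)
E
```

```text
[-0.04350544 -0.42458329 -3.58450952] 0.048003686493538374
pos [0.5591 0.0267 0.1747] toolx [ 0.003  0.    -1.   ] jaw -5.1 shift [  4.8 175.7  18.7] q6 0.13 t 5.6
spin 2.3 or -177.7
```

Request:
servo_tool(
  targets=[
    {"x":0,"y":50,"z":5,"spin":1,"grip":1},
    {"x":0,"y":100,"z":10,"spin":2,"grip":1},
    {"x":5,"y":145,"z":16,"spin":2,"grip":1},
    {"x":5,"y":170,"z":19,"spin":2,"grip":1},
    {"x":30,"y":176,"z":19,"spin":2,"grip":1},
    {"x":60,"y":176,"z":19,"spin":2,"grip":1},
    {"x":85,"y":176,"z":19,"spin":2,"grip":1},
    {"x":100,"y":176,"z":19,"spin":2,"grip":1},
  ],
)

```text
clock: 6.6
position: [0.5935, 0.1996, 0.0734]
eef_rot: [-0.428, 1.569, -0.553]
force: [-0.5, -0.6, -3.0]
opening: 0.0481
```

```bash
python3 - <<'E'
from rig import *
from h import *
p=snapshot("scene");cv2.imwrite("pics/s2.png",p["pixels"][:,:,::-1])
o=get_obs(); print(o["force"],o["opening"]);go(o,[.5935,.200,.046],-7.4)
E
```

```text
[-0.11937249  0.65301709 -4.18234296] 0.048349127114435606
pos [0.5928 0.1995 0.072 ] toolx [-0.    -0.001 -1.   ] jaw -7.2 shift [26.   0.7  0.6] q6 0.45 t 6.65
spin 0.2 or -179.8
```

View pics/s2.png

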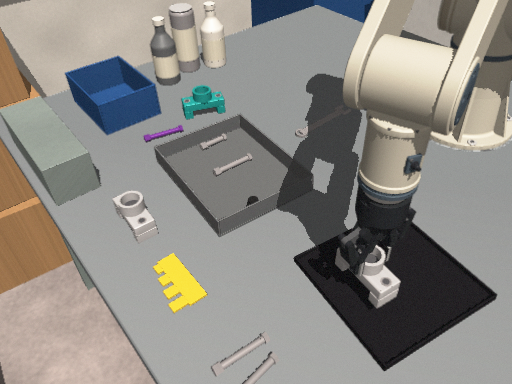

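The scene view shows the caliper upright over the far part of the tray (368,270), and the pin uncovered in the bin at (234,164). I'll lower it gently.

Request:
servo_tool(
  targets=[
    {"x":10,"y":0,"z":0,"spin":0,"grip":1},
    {"x":18,"y":0,"z":0,"spin":0,"grip":1},
    {"x":24,"y":0,"z":0,"spin":0,"grip":1},
    {"x":26,"y":0,"z":0,"spin":0,"grip":1},
    {"x":27,"y":0,"z":0,"spin":0,"grip":1},
    {"x":27,"y":0,"z":0,"spin":0,"grip":1},
  ],
)

```text
clock: 7.4
position: [0.593, 0.1995, 0.0452]
eef_rot: [-1.222, 1.57, -1.347]
force: [-0.1, -0.3, -2.9]
opening: 0.0485
```

Request:
servo_tool(
  targets=[
    {"x":1,"y":0,"z":0,"spin":0,"grip":1},
    {"x":1.5,"y":0,"z":0,"spin":0,"grip":1},
    {"x":2,"y":0,"z":0,"spin":0,"grip":1},
    {"x":2,"y":0,"z":0,"spin":0,"grip":1},
  ],
)

```text
clock: 7.9
position: [0.5932, 0.1996, 0.0446]
eef_rot: [-0.763, 1.57, -0.887]
force: [-4.1, -1.1, 11.0]
opening: 0.048
```

The force shows floor contact, so I'll release.

Request:
servo_tool(
  targets=[
    {"x":-1,"y":0,"z":0,"spin":0,"grip":1},
    {"x":-1,"y":0,"z":0,"spin":0,"grip":-0.3},
    {"x":-1,"y":0,"z":0,"spin":0,"grip":-1},
    {"x":-1,"y":0,"z":0,"spin":0,"grip":-1},
    {"x":-1,"y":0,"z":0,"spin":0,"grip":-1},
    {"x":-20,"y":0,"z":0,"spin":0,"grip":-1},
    {"x":-60,"y":0,"z":0,"spin":0,"grip":-1},
    {"x":-110,"y":0,"z":0,"spin":0,"grip":-1},
  ],
)

```text
clock: 8.9
position: [0.5926, 0.1995, 0.1562]
eef_rot: [-1.606, 1.569, -1.731]
force: [0.6, 0.2, 0.6]
opening: 0.0852
```

```bash
python3 - <<'E'
from rig import *
from h import *
t=snapshot("top");cv2.imwrite("pics/t3.png",t["pixels"][:,:,::-1])
print([(r["conf"],r["at"]) for r in recognise(t,"pin")],[(r["conf"],r["at"]) for r in recognise(t,"caliper")])
s=snapshot("scene");cv2.imwrite("pics/s3.png",s["pixels"][:,:,::-1])
print([(r["conf"],r["at"]) for r in recognise(s,"pin")],[(r["conf"],r["at"]) for r in recognise(s,"caliper")])
a=t["pixels"][140:235,240:350,::-1]
cv2.imwrite("pics/t3z.png",cv2.resize(a,None,fx=6,fy=6,interpolation=cv2.INTER_CUBIC))
o=get_obs(); print(o["force"],o["opening"]);go(o,[.5685,-.2285,.17],88)
E
```

```text
[(0.84, [0.5717, -0.2271, 0.0164]), (0.72, [0.622, -0.4478, 0.0116])] [(0.88, [0.5924, 0.1809, 0.0501]), (0.69, [0.4797, -0.4705, 0.0471])]
[(0.73, [0.5697, -0.2257, 0.0144]), (0.57, [0.6303, -0.449, 0.0143])] [(0.87, [0.4925, -0.4664, 0.0453]), (0.81, [0.6009, 0.2063, 0.0486])]
[ 0.09868634 -0.48519499 -0.13390345] 0.08526334861772551
pos [0.5926 0.1995 0.1544] toolx [ 0.    -0.001 -1.   ] jaw -7.2 shift [ -15.1 -427.6   29.4] q6 0.45 t 9.2
spin 84.8 or -95.2
```

View pics/t3z.png

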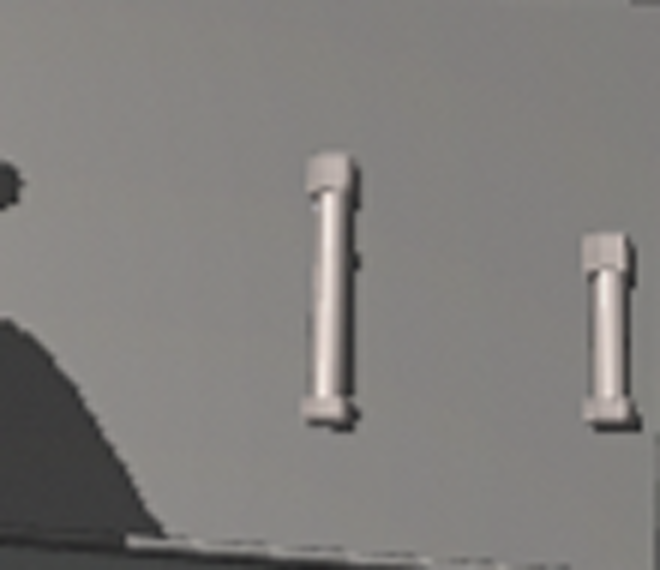

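View pics/s3.png

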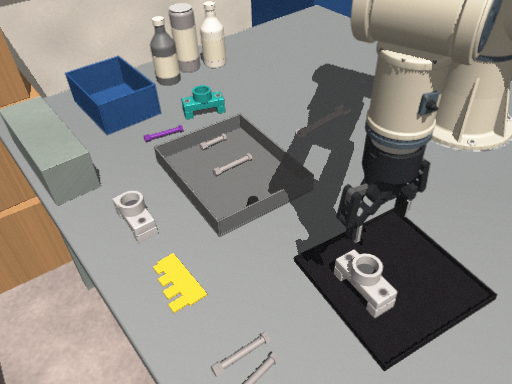

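The scene view shows the caliper standing upright and released in the tray at (366,282). The pin lies clear in the bin, at zoomed top-view points (330,155) to (328,422). I'll move over the pin.

Request:
servo_tool(
  targets=[
    {"x":-20,"y":-50,"z":3,"spin":10,"grip":-1},
    {"x":-20,"y":-105,"z":7,"spin":20,"grip":-1},
    {"x":-20,"y":-160,"z":11,"spin":30,"grip":-1},
    {"x":-20,"y":-215,"z":15,"spin":40,"grip":-1},
    {"x":-20,"y":-270,"z":19,"spin":50,"grip":-1},
    {"x":-20,"y":-325,"z":23,"spin":60,"grip":-1},
    {"x":-20,"y":-380,"z":28,"spin":70,"grip":-1},
    {"x":-20,"y":-425,"z":32,"spin":80,"grip":-1},
  ],
)

```text
clock: 10.2
position: [0.5702, -0.228, 0.1735]
eef_rot: [-1.457, 1.569, -2.985]
force: [0.8, 0.4, 0.8]
opening: 0.0855
```

Request:
servo_tool(
  targets=[
    {"x":0,"y":0,"z":0,"spin":5,"grip":-1},
    {"x":0,"y":0,"z":0,"spin":5,"grip":-1},
    {"x":0,"y":0,"z":0,"spin":5,"grip":-1},
  ],
)

```text
clock: 10.58
position: [0.5699, -0.2274, 0.1728]
eef_rot: [-1.596, 1.567, 3.075]
force: [-0.2, 0.3, 0.3]
opening: 0.0853
```

```bash
python3 - <<'E'
from rig import *
from h import *
w=snapshot("wrist");cv2.imwrite("pics/w5.png",w["pixels"][:,:,::-1])
print([(r["conf"],r["at"]) for r in recognise(w,"pin")],w2p(w,[.5705,-.2265,.012]))
o=get_obs();go(o,[.5705,-.2265,.15],88)
E
```

```text
[(0.78, [0.637, -0.448, 0.0162]), (0.59, [0.575, -0.2328, 0.0148])] [[254.31894187 181.03151716]]
pos [ 0.5702 -0.2273  0.1733] toolx [-0.003 -0.    -1.   ] jaw -92.4 shift [23.3  0.3 -0.8] q6 1.23 t 10.675
spin -0.4 or 179.6
```

View pics/w5.png

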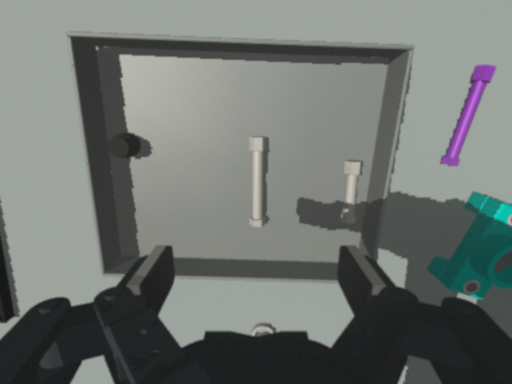

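The wrist view shows the pin from its head (259,137) to its collar (257,226), aligned with the fingers and slightly right of the middle.

```bash
python3 - <<'E'
from rig import *
from h import *
w=snapshot("wrist")
a=p2w(w,[(258.5,137),(257.3,226),(258,180)],.014);print(a,(a[0]+a[1])/2)
d=a[0]-a[1];print(np.linalg.norm(d),np.degrees(np.arctan2(d[1],d[0])))
o=get_obs();go(o,[(a[0,0]+a[1,0])/2,(a[0,1]+a[1,1])/2,.006],np.degrees(np.arctan2(d[1],d[0]))+90)
E
```

```text
[[ 0.61902949 -0.23295455  0.014     ]
 [ 0.51736515 -0.22764335  0.014     ]
 [ 0.57233884 -0.23060431  0.014     ]] [ 0.56819732 -0.23029895  0.014     ]
0.10180297838899131 -2.9905594371946136
pos [ 0.5703 -0.2273  0.1734] toolx [-0.002 -0.    -1.   ] jaw -92.4 shift [167.4  -1.6   3. ] q6 1.23 t 10.725
spin 0.6 or -179.4
```

Request:
servo_tool(
  targets=[
    {"x":45,"y":-1.5,"z":2,"spin":0.5,"grip":-1},
    {"x":90,"y":-1.5,"z":2,"spin":0.5,"grip":-1},
    {"x":130,"y":-1.5,"z":2,"spin":0.5,"grip":-1},
    {"x":155,"y":-1.5,"z":2,"spin":0.5,"grip":-1},
    {"x":166,"y":-1.5,"z":2,"spin":0.5,"grip":-1},
    {"x":166,"y":-1.5,"z":2,"spin":0.5,"grip":-1},
    {"x":166,"y":-1.5,"z":2,"spin":0.5,"grip":0.3},
    {"x":166,"y":-1.5,"z":2,"spin":0.5,"grip":0.3},
  ],
  newtons=40,
)

```text
clock: 11.72
position: [0.5691, -0.2296, 0.0086]
eef_rot: [-0.528, 1.57, -2.15]
force: [-0.7, 0.6, -0.3]
opening: 0.0515
```

Request:
servo_tool(
  targets=[
    {"x":0,"y":0,"z":0,"spin":0,"grip":1},
    {"x":0,"y":0,"z":0,"spin":0,"grip":1},
    {"x":0,"y":0,"z":0,"spin":0,"grip":1},
    {"x":0,"y":0,"z":0,"spin":0,"grip":1},
    {"x":0,"y":0,"z":0,"spin":0,"grip":1},
  ],
)

```text
clock: 12.35
position: [0.5694, -0.2297, 0.0092]
eef_rot: [0.033, 1.57, -1.588]
force: [-1.3, 0.2, 4.6]
opening: 0.0099
```

```bash
python3 - <<'E'
from rig import *
from h import *
w=snapshot("wrist");cv2.imwrite("pics/w6.png",w["pixels"][:,:,::-1])
E
```

```text
(no output)
```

View pics/w6.png

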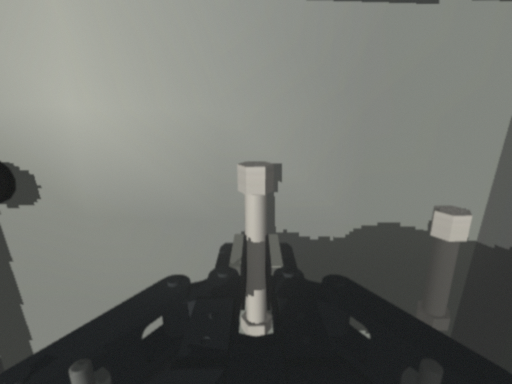

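The pads hold the shank at mid length, with the head at (258,175) and the collar at (256,320). I'll lift and check.

Request:
servo_tool(
  targets=[
    {"x":-5,"y":0,"z":0,"spin":0,"grip":1},
    {"x":-20,"y":0,"z":0,"spin":0,"grip":1},
    {"x":-50,"y":0,"z":0,"spin":0,"grip":1},
    {"x":-90,"y":0,"z":0,"spin":0,"grip":1},
    {"x":-130,"y":0,"z":0,"spin":0,"grip":1},
    {"x":-150,"y":0,"z":0,"spin":0,"grip":1},
    {"x":-150,"y":0,"z":0,"spin":0,"grip":1},
  ],
)

```text
clock: 13.28
position: [0.5705, -0.23, 0.1617]
eef_rot: [0.983, 1.566, -0.638]
force: [0.2, -0.1, -1.1]
opening: 0.0102
```

```bash
python3 - <<'E'
from rig import *
from h import *
w=snapshot("wrist");cv2.imwrite("pics/w7.png",w["pixels"][:,:,::-1])
o=get_obs();print(o["force"],o["opening"]);go(o,[.4845,.2115,.16],-97.4)
E
```

```text
[-1.20591098  0.54335929 -0.69312241] 0.010021449801630028
pos [ 0.5696 -0.2297  0.1601] toolx [ 0.002 -0.002 -1.   ] jaw -92.9 shift [  -0.9 -107.4 -436.3] q6 1.24 t 13.325
spin 4.5 or -175.5
```

View pics/w7.png

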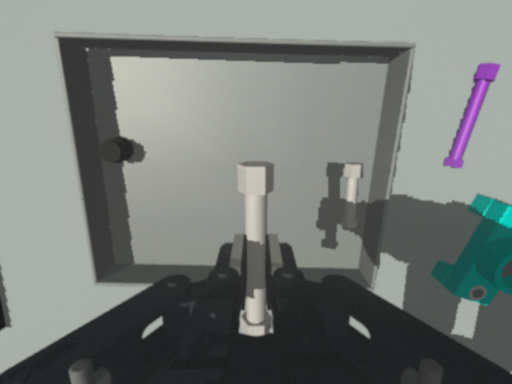

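The pin is held level, with its head at (256,178) and its collar at (257,320). I'll carry it to the tray.

Request:
servo_tool(
  targets=[
    {"x":0,"y":-10,"z":-40,"spin":0,"grip":1},
    {"x":0,"y":-23,"z":-95,"spin":1,"grip":1},
    {"x":0,"y":-37,"z":-150,"spin":1,"grip":1},
    {"x":0,"y":-50,"z":-205,"spin":2,"grip":1},
    {"x":0,"y":-64,"z":-260,"spin":3,"grip":1},
    {"x":0,"y":-77,"z":-315,"spin":4,"grip":1},
    {"x":0,"y":-91,"z":-370,"spin":4.5,"grip":1},
    {"x":0,"y":-102,"z":-415,"spin":4.5,"grip":1},
  ],
)

```text
clock: 14.32
position: [0.4873, 0.1917, 0.158]
eef_rot: [-0.028, 1.568, -1.727]
force: [0.3, 0.3, -1.0]
opening: 0.0099
```

```bash
python3 - <<'E'
from rig import *
from h import *
o=get_obs();print(o["force"],o["opening"]);go(o,[.4845,.2115,.0105],-97.4)
s=snapshot("scene");cv2.imwrite("pics/s4.png",s["pixels"][:,:,::-1])
E
```

```text
[ 0.25769825  0.27318026 -1.04415528] 0.009926795840514362
pos [0.4873 0.1917 0.158 ] toolx [-0.    -0.003 -1.   ] jaw -97.4 shift [147.4  -5.3 -19.7] q6 2.07 t 14.325
spin 0.0 or -180.0
```

View pics/s4.png

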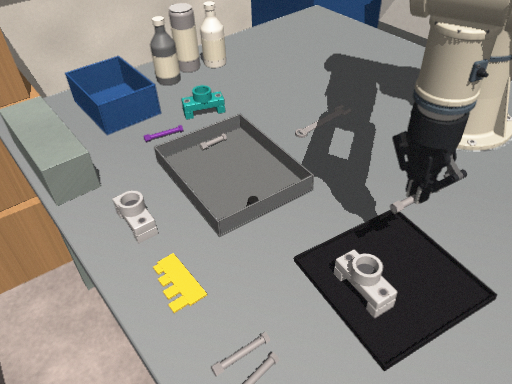

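The pin is over the near half of the tray at (405,203), well clear of the caliper. I'll lower it.

Request:
servo_tool(
  targets=[
    {"x":20,"y":-5,"z":-20,"spin":0,"grip":1},
    {"x":60,"y":-5,"z":-20,"spin":0,"grip":1},
    {"x":100,"y":-5,"z":-20,"spin":0,"grip":1},
    {"x":130,"y":-5,"z":-20,"spin":0,"grip":1},
    {"x":142,"y":-5,"z":-20,"spin":0,"grip":1},
    {"x":146,"y":-5,"z":-20,"spin":0,"grip":1},
    {"x":147,"y":-5,"z":-20,"spin":0,"grip":1},
    {"x":147,"y":-5,"z":-20,"spin":0,"grip":1},
  ],
)

```text
clock: 15.38
position: [0.4849, 0.2164, 0.012]
eef_rot: [2.219, 1.57, 0.52]
force: [0.6, -0.4, -0.7]
opening: 0.0105
```

Request:
servo_tool(
  targets=[
    {"x":1,"y":0,"z":0,"spin":0,"grip":1},
    {"x":1.5,"y":0,"z":0,"spin":0,"grip":1},
    {"x":1.5,"y":0,"z":0,"spin":0,"grip":1},
  ],
)

```text
clock: 15.75
position: [0.4849, 0.2165, 0.0106]
eef_rot: [2.222, 1.569, 0.523]
force: [-0.7, 0.2, -1.0]
opening: 0.0099
```

Request:
servo_tool(
  targets=[
    {"x":1,"y":0,"z":0,"spin":0,"grip":1},
    {"x":1.5,"y":0,"z":0,"spin":0,"grip":1},
    {"x":2,"y":0,"z":0,"spin":0,"grip":1},
    {"x":2,"y":0,"z":0,"spin":0,"grip":1},
  ],
)

```text
clock: 16.25
position: [0.4849, 0.2165, 0.0091]
eef_rot: [2.192, 1.569, 0.493]
force: [-2.5, -0.4, 10.1]
opening: 0.0097
```

Contact with the tray floor. I'll release and rise.

Request:
servo_tool(
  targets=[
    {"x":-0.5,"y":0,"z":0,"spin":0,"grip":0.6},
    {"x":-0.5,"y":0,"z":0,"spin":0,"grip":0.3},
    {"x":-0.5,"y":0,"z":0,"spin":0,"grip":0},
    {"x":-0.5,"y":0,"z":0,"spin":0,"grip":0},
    {"x":-15,"y":0,"z":0,"spin":0,"grip":0},
    {"x":-50,"y":0,"z":0,"spin":0,"grip":0},
    {"x":-100,"y":0,"z":0,"spin":0,"grip":0},
    {"x":-150,"y":0,"z":0,"spin":0,"grip":0},
  ],
)

```text
clock: 17.25
position: [0.4846, 0.2163, 0.1615]
eef_rot: [2.193, 1.569, 0.494]
force: [-0.1, -0.6, -0.1]
opening: 0.0425
```

```bash
python3 - <<'E'
from rig import *
from h import *
o=get_obs();print(o["position"],o["force"],o["opening"])
for n in("scene","top","wrist"):
    s=snapshot(n);cv2.imwrite(f"pics/{n}5.png",s["pixels"][:,:,::-1])
    for q in("pin","caliper"):print(n,q,[(r["conf"],r["at"]) for r in recognise(s,q)])
a=cv2.imread('pics/scene5.png')[190:360,290:500];b=cv2.imread('pics/wrist5.png')
cv2.imwrite('pics/f.png',np.hstack([cv2.resize(a,(400,324)),cv2.resize(b,(400,324))]))
E
```

```text
[0.48455895 0.21629005 0.1614927 ] [-0.12182677 -0.55864618 -0.0938884 ] 0.04245439088043162
scene pin [(0.93, [0.4857, 0.2169, 0.0193]), (0.75, [0.6335, -0.4477, 0.0105]), (0.69, [0.538, 0.2504, 0.0037])]
scene caliper [(0.79, [0.6013, 0.2054, 0.0484]), (0.65, [0.4906, -0.4664, 0.0449])]
top pin [(0.6, [0.6245, -0.4462, 0.013]), (0.49, [0.484, 0.22, 0.0201])]
top caliper [(0.77, [0.5929, 0.1843, 0.0513]), (0.59, [0.4803, -0.4731, 0.047])]
wrist pin [(0.88, [0.489, 0.2153, 0.0185])]
wrist caliper [(0.79, [0.5916, 0.1961, 0.0525])]
```

View pics/f.png

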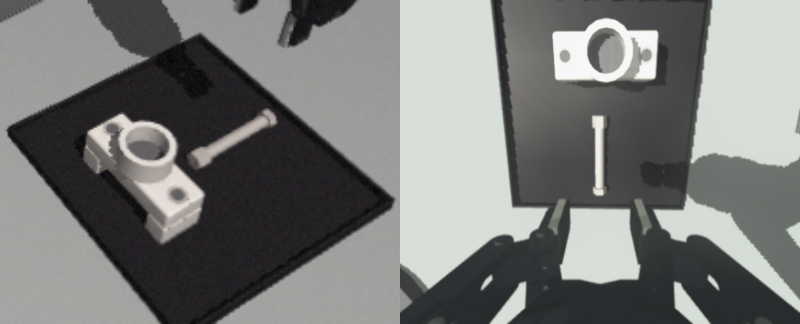

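The combined picture shows the caliper upright in the tray, at (145,175) in the scene half. The pin lies flat beside it from (195,158) to (270,118), and the gripper is clear of both.

```bash
python3 - <<'E'
from rig import *
print(close_job())
E
```

```text
the job is handed in; nothing more can be done
None
```

The caliper half is standing in the black tray the same way up, and the pin is lying flat on the tray floor beside it. I handed the job in at about 17.7 s of the 54 s allowed.

- **Caliper half:** I gripped it by the round housing, lifted it out while the pin stayed in the bin, and lowered it until the force reading showed the tray floor. Then I released it.
- **Pin:** I gripped it at mid length, lowered it until the force reading showed the tray floor, and released it.
- **Last checks:** All three cameras place the caliper at about (0.595, 0.195) and the pin at about (0.486, 0.217), both well inside the tray. The fingers were clear and the tool force was near zero.
- **Small disagreements:**
  - Camera estimates of the caliper differ by up to about 20 mm.
  - The finger opening reads about 2 mm below the nominal size on both parts.
  - The scene camera reported a false pin at (0.538, 0.250), where the picture shows only empty tray.

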